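# Feel the tower stand's casters for bearing play and draw out the worn one

## Robot

A 6-joint arm with a two-finger parallel gripper is mounted at the origin on the work surface. World frame = base frame: x ahead of the robot, y to its left, z up, the work surface at z = 0. Lengths are in m, angles in rad, forces in N, time in s.
With the tool pointing down it reaches from about 0.35 to 0.85 m from the base axis. Payload 8.1 kg.
Tool frame: the origin (TCP) lies on the mounting face of the last link; the fingertips stand 186 mm ahead of it and the grasp point (between the pads) lies 167 mm ahead of it; z points along the fingers, y is the line along which they close (so a half turn about z gives the same grasp; the last joint's range is limited). The gripper opens to 93 mm and grips with 3 to 60 N. Pads are 15 mm wide; open, the fingers measure 128 mm over their backs; the gripper's body (75 mm by 188 mm) begins 65 mm behind the grasp point.
Start: joints at [-1.236, 0.13, 1.488, -0, 1.523, -0.085], TCP at [0.245, -0.548, 0.405] pointing down, gripper open.
Joint ranges: [-2.96, 2.96], [-0.89, 2.26], [0.02, 2.5], [-1.34, 4.48], [0, 2.73], [-2.66, 2.66]. Speed limits (rad/s): [2.39, 2.39, 2.79, 3.14, 3.14, 3.14].

## Interface

Orientations are given as a rotation vector (axis times angle).
In Python, from plant import read_state, read_camera, camera_params, close_job gives the robot as it stands. The module is installed in compiled form; this text tells all that it offers.
- The arm moves only by the tool servo_tool, never from a script. Its argument "increments" is a list of rows, each an object with "slide": the shift along the tool's x, y, z in mm, a list of three; "dr": the turn, a rotation vector about the tool's x, y, z in rad, a list of three; "jaw": the closure, from 0 (fully open) to 1 (shut). In form: [{"slide": [x, y, z], "dr": [ax, ay, az], "jaw": jaw}, ...]. A call has 1 to 20 rows; each row is the pose to reach, as a shift and turn from the pose commanded when the call began, along the tool's axes at that moment; what a row does not reach only later rows make up. A row lasts 1/10 s, in which the tool goes at most 50 mm and 8.59 degrees, less where a joint would pass 70% of its speed; a pose out of reach is approached as far as the arm can. A call with a gripper value outside its range is refused whole. The fingers move at their own pace and stop on an object; "force" is the grip in N (left out, the last holds). Time passes only in rows, so rows that repeat a pose let the fingers close. It gives the time, the measured TCP pose, the force, the opening and the grip force at its end, in the units of the state.
- read_state(): the state, without advancing time (a new reading comes with each control period).
- read_camera(name): name is "scene" or "side" or "wrist"; returns (picture, depth): 480x640x3 uint8, red, green, blue; 480x640 float32, m along the optical axis (not along the pixel's ray), 0 where there is no reading.
- camera_params(name): a dict with "fx", "fy", "cx", "cy" (pixels), "rvec" (rotation vector, rad) and "tvec" (3), from world to camera coordinates, as OpenCV has them. Camera axes: x right, y down, z forward; pixel columns grow to the right and rows downward; lengths in m; the calibration is good to about 2 mm. A picture is of the moment at which its call begins: read the wrist's pose just before it. camera_params takes no time and is no camera call; for the wrist camera it gives the pose at the moment of the call.
- close_job(): hands the job in; it is judged then, once.
The state is a dict: "t": time; "q": joint angles; "dq": joint speeds; "joint_torque": joint torques, N m; "tool_pos": TCP position; "orientation": TCP orientation; "force": force on the tool from outside, world axes, zero at the start; "wrist_torque": the same for the moment, N m; "opening": finger opening in m; "gripper_force": force on a finger pad.
Only numpy, scipy, OpenCV 4.12 (cv2) and the standard library are available. Lean on these libraries where they do the work, as an engineer would, in place of code of your own. Each camera call takes 0.05 s, during which the arm holds its last target. There are 200 camera calls.

## Task

The computer stand lies upside down with its four casters in the air, and one wheel has a worn bearing. Rock the wheels in turn, each along its axle, first towards the robot's left and then towards its right, gently, until it resists, without forcing a wheel over, to feel which one has play; then pull that caster straight up in its socket to the stop and let it go there. Leave the sound casters fully seated and the other things where they are.

Things in the scene. Friction and masses are not known exactly. Their poses are not given: they have to be found in the camera images.
- stand: white computer-tower stand lying upside down on the desk, a fixed board 230 (its x) x 320 (its y) x 20 mm high; origin under its centre, z up. A caster stands near each corner (150 mm apart in x, 240 in y), wheels up, each swivelled its own way, axles within about 0.65 rad of the robot's y. Two low bars, a screwdriver and a small jar lie between the casters.
- axle_a (a point): centre of the axle of caster a, 95 mm above the desk while seated; y along the axle (+y towards the robot's left), z up. All four casters look alike: a black fork 37 mm wide along y, 26 along x, legs ending 3 mm above the axle (bolt heads to 43 mm overall, 6 mm above it), holds a rubber-tyred wheel, 75 mm diameter, 24 wide, whose upper 31 mm stand free. It does not roll or swivel.
- top_a (a point): topmost point of wheel a's tread, 37.5 mm above the axle; its z leans with the wheel. A wheel pushed sideways (along its axle) tips about the axle centre. A sound wheel has no play and is springy stiff, 6 N m/rad: 4 N at 25 mm above the axle moves it there by about 0.4 mm. Tipping it by more than 0.09 rad damages it.
- axle_b (a point): centre of the axle of caster b, 95 mm above the desk while seated; y along the axle (+y towards the robot's left), z up. Each caster's stem is a push fit in its socket: pulled straight up with about 9 N (6 N friction plus weight) it rises 25 mm to a stop and stays where it is left.
- top_b (a point): topmost point of wheel b's tread, 37.5 mm above the axle; its z leans with the wheel. One of the four is worn, not seen which: a faint spring (1 N or so at 25 mm above the axle) keeps it upright; it tips easily 0.2 rad each way (5 mm at 25 mm above the axle), then meets a stop as stiff as a sound wheel; more than 0.30 rad damages it. Its radius is 0.02 mm less, by which the rules know it: too little to measure.
- axle_c (a point): centre of the axle of caster c, 95 mm above the desk while seated; y along the axle (+y towards the robot's left), z up. Caster as described at axle_a and axle_b.
- top_c (a point): topmost point of wheel c's tread, 37.5 mm above the axle; its z leans with the wheel. Behaviour as described at top_a and top_b.
- axle_d (a point): centre of the axle of caster d, 95 mm above the desk while seated; y along the axle (+y towards the robot's left), z up. Caster as described at axle_a and axle_b.
- top_d (a point): topmost point of wheel d's tread, 37.5 mm above the axle; its z leans with the wheel. Behaviour as described at top_a and top_b.
- screwdriver: screwdriver 160 mm long lying on the stand between the casters. Bystander, not to be disturbed.
- oil: small closed jar, 38 mm diameter, 55 mm tall, on the stand between the casters; origin under its centre. Bystander, not to be disturbed.
- mug: white mug, 80 mm diameter, 95 mm tall, at the robot's right; origin under its centre. Bystander, not to be disturbed.
- tape: flat roll of tape, 100 mm diameter, 24 mm high, at the left. Bystander, not to be disturbed.
- spare: loose spare wheel, 75 mm diameter, lying flat, at the left. Bystander, not to be disturbed.

How it is judged:
On the way, in this order (a step that is already met when the one before it is completed fails the run):
1. the worn wheel has been rocked to its left (+y of its axle), top over by 3.5 mm or more (((distance between top_a and axle_a below 0.03749 m and y of top_a in the frame of axle_a above 0.0035 m) or (distance between top_b and axle_b below 0.03749 m and y of top_b in the frame of axle_b above 0.0035 m) or (distance between top_c and axle_c below 0.03749 m and y of top_c in the frame of axle_c above 0.0035 m) or (distance between top_d and axle_d below 0.03749 m and y of top_d in the frame of axle_d above 0.0035 m))), for 0.05 s.
2. then to its right, top over by 3.5 mm or more (((distance between top_a and axle_a below 0.03749 m and y of top_a in the frame of axle_a below -0.0035 m) or (distance between top_b and axle_b below 0.03749 m and y of top_b in the frame of axle_b below -0.0035 m) or (distance between top_c and axle_c below 0.03749 m and y of top_c in the frame of axle_c below -0.0035 m) or (distance between top_d and axle_d below 0.03749 m and y of top_d in the frame of axle_d below -0.0035 m))), for 0.05 s.
3. then its caster is drawn up by 18 mm or more (((distance between top_a and axle_a below 0.03749 m and height (world z) of axle_a above 0.113 m) or (distance between top_b and axle_b below 0.03749 m and height (world z) of axle_b above 0.113 m) or (distance between top_c and axle_c below 0.03749 m and height (world z) of axle_c above 0.113 m) or (distance between top_d and axle_d below 0.03749 m and height (world z) of axle_d above 0.113 m))), for 0.2 s.
At the end, for the whole second after the job is handed in: the caster with the worn wheel stands 18 to 25 mm up in its socket, released; the three sound casters are seated (within 4 mm) (((distance between top_a and axle_a below 0.03749 m and height (world z) of axle_a above 0.113 m) or (distance between top_b and axle_b below 0.03749 m and height (world z) of axle_b above 0.113 m) or (distance between top_c and axle_c below 0.03749 m and height (world z) of axle_c above 0.113 m) or (distance between top_d and axle_d below 0.03749 m and height (world z) of axle_d above 0.113 m)) and not ((distance between top_a and axle_a above 0.03749 m and height (world z) of axle_a above 0.099 m) or (distance between top_b and axle_b above 0.03749 m and height (world z) of axle_b above 0.099 m) or (distance between top_c and axle_c above 0.03749 m and height (world z) of axle_c above 0.099 m) or (distance between top_d and axle_d above 0.03749 m and height (world z) of axle_d above 0.099 m))); the robot touches nothing.
It fails at once if a sound wheel was forced over (tipped more than 0.09 rad, some 15 to 20 N near its rim) ((distance between top_a and axle_a above 0.03749 m and angle between top_a's own z axis and vertical above 0.09 rad) or (distance between top_b and axle_b above 0.03749 m and angle between top_b's own z axis and vertical above 0.09 rad) or (distance between top_c and axle_c above 0.03749 m and angle between top_c's own z axis and vertical above 0.09 rad) or (distance between top_d and axle_d above 0.03749 m and angle between top_d's own z axis and vertical above 0.09 rad)).
It fails at once if the worn wheel was forced well beyond its play (tipped more than 0.30 rad) ((distance between top_a and axle_a below 0.03749 m and angle between top_a's own z axis and vertical above 0.3 rad) or (distance between top_b and axle_b below 0.03749 m and angle between top_b's own z axis and vertical above 0.3 rad) or (distance between top_c and axle_c below 0.03749 m and angle between top_c's own z axis and vertical above 0.3 rad) or (distance between top_d and axle_d below 0.03749 m and angle between top_d's own z axis and vertical above 0.3 rad)).
It fails at once if a sound caster was pulled up by more than 6 mm ((distance between top_a and axle_a above 0.03749 m and height (world z) of axle_a above 0.101 m) or (distance between top_b and axle_b above 0.03749 m and height (world z) of axle_b above 0.101 m) or (distance between top_c and axle_c above 0.03749 m and height (world z) of axle_c above 0.101 m) or (distance between top_d and axle_d above 0.03749 m and height (world z) of axle_d above 0.101 m)).
It fails at once if a bystander was moved by more than 30 mm (distance of any of screwdriver, oil, mug, tape, spare from where it was at the start of the episode above 0.03 m).
It also fails if it takes over 67 s, if anything falls off the work surface, if the arm or the gripper's body presses on something with over 40 N, if the wrist force passes 120 N, or if a joint passes its speed limit or range.

## Working session

There is one attempt and no reset: what is moved stays moved. The work goes in short steps, Python scripts to look and compute and a tool call to move; the robot and the scene stay as the last step left them, time stands still between calls to the robot, and variables do not carry over. Pictures are saved under pics/ and viewed, at most 10 in all, crops included, and the job is handed in when it is done.

Besides the shell and the picture viewer there is one more tool, called as name(argument=value, ...) on one line, values as JSON. servo_tool: Moves the arm, as the interface text tells. Its arguments: {"type":"object","properties":{"increments":{"type":"array"},"force":{"type":"number"}},"required":["increments"]}

```bash
mkdir -p pics; cat > h.py <<'E'
import numpy as np,cv2
from plant import *
def cam(n):
    p=camera_params(n);im,d=read_camera(n);R=cv2.Rodrigues(np.array(p["rvec"],float))[0]
    return im,d,p,R,np.array(p["tvec"],float)
def cloud(c):
    im,d,p,R,t=c
    v,u=np.mgrid[:480,:640]
    P=np.stack([(u-p["cx"])/p["fx"]*d,(v-p["cy"])/p["fy"]*d,d],-1)
    return (P-t)@R
E
python3 - <<'E'
from h import *
s=read_state();print(s)
for n in("scene","side"):
    c=cam(n);cv2.imwrite(f"pics/{n}.png",c[0][...,::-1]);np.savez(f"{n}.npz",im=c[0],W=cloud(c),d=c[1])
    print(n,c[2],"campos",-c[3].T@c[4])
    W=cloud(c);m=(c[1]>0)&(W[...,2]>.112)&(W[...,2]<.14)&(W[...,0]>.2)&(W[...,0]<1)&(abs(W[...,1])<.5)
    k,l,st,ce=cv2.connectedComponentsWithStats(m.astype(np.uint8))
    for i in range(1,k):
        if st[i,4]>60:
            q=W[l==i];print(st[i],q.min(0).round(3),q.max(0).round(3),np.median(q,0).round(3))
E
```

```text
{'t': 0.0, 'q': array([-1.23641207e+00,  1.31138073e-01,  1.48927280e+00, -1.48809006e-06,
        1.52298512e+00, -8.53798838e-02]), 'dq': array([ 0.00131438,  0.0006895 ,  0.00075149,  0.00088029, -0.00049528,
       -0.00039213]), 'joint_torque': array([-9.16119970e-04, -5.59837568e+01, -4.91768146e+01,  7.68241519e-02,
        3.54231067e-02, -1.82674371e-04]), 'tool_pos': array([ 0.24448335, -0.54768166,  0.40370449]), 'orientation': array([-3.07090197e+00, -6.54161073e-01,  3.53880290e-04]), 'force': array([-0.63229328,  0.10910287,  0.85434741]), 'wrist_torque': array([ 0.04291686,  0.01975854, -0.04414153]), 'gripper_force': 0.0, 'opening': 0.09320811503909872}
scene {'fx': 482.630773887878, 'fy': 482.630773887878, 'cx': 320.1795581138703, 'cy': 236.6050059368216, 'rvec': array([ 2.00685689,  1.62304317, -0.56927904]), 'tvec': array([-0.13105463, -0.33537874,  1.43955443])} campos [ 1.15084781 -0.09373434  0.9320592 ]
[351 217  12  25 286] [0.498 0.087 0.112] [0.56  0.122 0.137] [0.538 0.102 0.129]
[235 218  23  25 341] [ 0.45  -0.155  0.112] [ 0.509 -0.102  0.136] [ 0.486 -0
[... 271 characters left out ...]
.125]
side {'fx': 470.3949324487801, 'fy': 470.3949324487801, 'cx': 325.7720052935339, 'cy': 237.03494676159863, 'rvec': array([ 0.2252012 , -2.86476956,  1.08088779]), 'tvec': array([0.52562715, 0.13416895, 1.03932667])} campos [0.41079158 0.66209953 0.87599065]
[229  91  16  18 146] [ 0.854 -0.499  0.112] [ 0.883 -0.445  0.14 ] [ 0.862 -0.46   0.127]
[286 173  28  19 294] [ 0.587 -0.178  0.112] [ 0.656 -0.136  0.136] [ 0.617 -0.153  0.126]
[345 188  29  20 322] [ 0.44  -0.15   0.112] [ 0.508 -0.105  0.138] [ 0.471 -0.123  0.126]
[238 246  34  18 415] [0.636 0.062 0.112] [0.703 0.089 0.136] [0.666 0.081 0.126]
[304 265  35  21 456] [0.489 0.088 0.112] [0.558 0.125 0.136] [0.52  0.11  0.127]
```

```bash
python3 - <<'E'
from h import *
A=[np.load(f"{n}.npz") for n in("scene","side")]
C=[(.524,.105),(.475,-.128),(.625,-.158),(.672,.076)]
for n,c in zip("abcd",C):
    r=[]
    for Z in A:
        W=Z["W"].reshape(-1,3);r.append(W[(np.hypot(W[:,0]-c[0],W[:,1]-c[1])<.05)&(W[:,2]>.108)&(W[:,2]<.14)])
    W=np.vstack(r)
    (ctr,sz,an)=cv2.minAreaRect(W[:,:2].astype(np.float32))
    if sz[0]<sz[1]: an-=90; sz=sz[::-1]
    an=(an+90)%180-90   # direction of wheel plane from x
    # top line: highest points' centroid
    T=W[W[:,2]>.130]
    print(n,np.round(ctr,4),np.round(sz,4),"axle yaw deg",round(an,1),"zmax",np.percentile(W[:,2],[98,100]).round(4),"top mean",T.mean(0).round(4))
    for w in r: 
        q=w[w[:,2]>.13]; print("   ",len(w),q.mean(0).round(4))
for Z,n in zip(A,("scene","side")):
    W=Z["W"]; m=(Z["d"]>0)&(W[...,2]>.028)&(W[...,2]<.3)
# objects heightmap
H=np.zeros((480,480),np.float32)
for Z in A:
    W=Z["W"][Z["d"]>0]; W=W[(W[:,2]<.16)&(W[:,2]>0)]
    i=((W[:,0]-.3)/.001).astype(int); j=((W[:,1]+.24)/.001).astype(int)
    k=(i>=0)&(i<480)&(j>=0)&(j<480); np.maximum.at(H,(479-i[k],479-j[k]),W[k,2])
cv2.imwrite("pics/h.png",cv2.applyColorMap(cv2.dilate((H/.15*255).clip(0,255).astype(np.uint8),np.ones((3,3))),2))
im=np.hstack([A[0]["im"][150:390,170:470],A[1]["im"][110:350,180:480]])[...,::-1]
cv2.imwrite("pics/both.png",cv2.resize(im,(800,320)))
E
```

```text
a [0.5242 0.1047] [0.0723 0.027 ] axle yaw deg -13.1 zmax [0.1344 0.1371] top mean [0.5246 0.1053 0.1323]
    306 [0.5271 0.1049 0.1321]
    500 [0.5227 0.1055 0.1324]
b [ 0.4765 -0.1291] [0.0731 0.0279] axle yaw deg -28.5 zmax [0.1348 0.1378] top mean [ 0.4764 -0.1294  0.1323]
    383 [ 0.4784 -0.1302  0.132 ]
    356 [ 0.4745 -0.1285  0.1326]
c [ 0.623  -0.1594] [0.0734 0.0275] axle yaw deg -24.8 zmax [0.1347 0.1365] top mean [ 0.6238 -0.1599  0.1322]
    461 [ 0.6253 -0.16    0.1321]
    327 [ 0.6214 -0.1597  0.1323]
d [0.6711 0.0745] [0.0735 0.0265] axle yaw deg -1.9 zmax [0.1349 0.1364] top mean [0.6711 0.0751 0.1324]
    427 [0.673  0.0748 0.1322]
    463 [0.669  0.0754 0.1325]
```

View pics/scene.png

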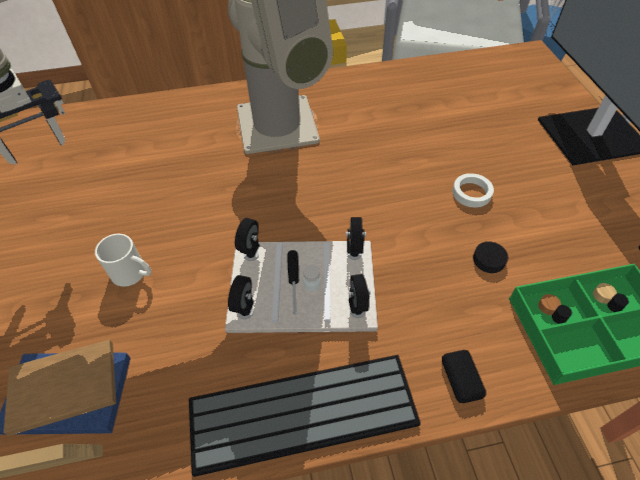

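View pics/h.png

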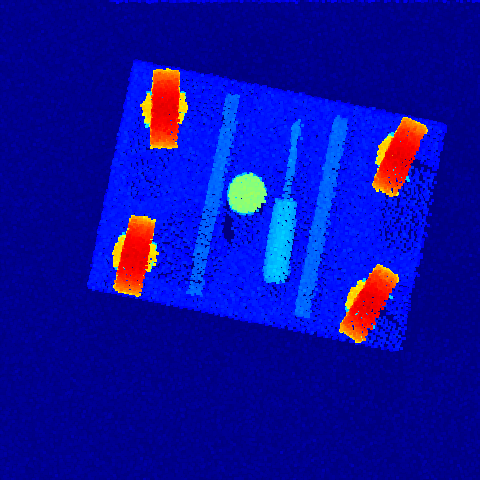

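The scene picture shows the stand centred near px (305,285), with wheels at (246,238), (356,236), (241,295) and (358,293). The jar is at (312,278) and the screwdriver at (293,280). The height map gives clean 73x27 mm wheel footprints at about 135 mm high. The spacings come out at 150 and 239 mm, which matches the text.

```bash
cat >> h.py <<'E'
WH=dict(a=(.5243,.1048,-13.1),b=(.4765,-.1292,-28.5),c=(.6232,-.1596,-24.8),d=(.6711,.0747,-1.9))
def go(w,tipz,pos=None,rv=None,off=0):
    s=read_state();x,y,an=WH[w]
    p=np.array(s["tool_pos"] if pos is None else pos);R=cv2.Rodrigues(np.array(s["orientation"] if rv is None else rv,float))[0]
    a=np.deg2rad(an);ya=np.array([-np.sin(a),np.cos(a),0])
    best=None
    for sg in(1,-1):
        yy=sg*ya;z=np.array([0,0,-1.]);T=np.stack([np.cross(yy,z),yy,z],1)
        dr=cv2.Rodrigues(R.T@T)[0].ravel()
        print(w,"sg",sg,"slide",(R.T@(np.array([x,y,tipz+.186])+off*ya-p)*1e3).round(1),"dr",dr.round(3),"q",s["q"].round(2))
E
python3 - <<'E'
from h import *
go("b",.16)
E
```

```text
b sg 1 slide [ 382.4 -287.5   58.3] dr [-1.000e-03 -2.000e-03 -2.224e+00] q [-1.24  0.13  1.49  0.    1.52 -0.09]
b sg -1 slide [ 382.4 -287.5   58.3] dr [-0.002  0.001  0.917] q [-1.24  0.13  1.49  0.    1.52 -0.09]
```

servo_tool(increments=[{"slide":[40,-30,6],"dr":[0,0,-0.15],"jaw":0.57},{"slide":[80,-60,12],"dr":[0,0,-0.3],"jaw":0.57},{"slide":[120,-90,18],"dr":[0,0,-0.45],"jaw":0.57},{"slide":[160,-120,24],"dr":[0,0,-0.6],"jaw":0.57},{"slide":[200,-150,30],"dr":[0,0,-0.75],"jaw":0.57},{"slide":[240,-180,36],"dr":[0,0,-0.9],"jaw":0.57},{"slide":[280,-210,42],"dr":[0,0,-1.05],"jaw":0.57},{"slide":[320,-240,48],"dr":[0,0,-1.2],"jaw":0.57},{"slide":[350,-265,52],"dr":[0,0,-1.35],"jaw":0.57},{"slide":[370,-280,55],"dr":[0,0,-1.5],"jaw":0.57},{"slide":[382.4,-287.5,55],"dr":[-0.001,-0.002,-1.65],"jaw":0.57},{"slide":[382.4,-287.5,55],"dr":[-0.001,-0.002,-1.8],"jaw":0.57},{"slide":[382.4,-287.5,55],"dr":[-0.001,-0.002,-1.95],"jaw":0.57},{"slide":[382.4,-287.5,55],"dr":[-0.001,-0.002,-2.1],"jaw":0.57},{"slide":[382.4,-287.5,55],"dr":[-0.001,-0.002,-2.224],"jaw":0.57},{"slide":[382.4,-287.5,58.3],"dr":[-0.001,-0.002,-2.224],"jaw":0.57},{"slide":[382.4,-287.5,58.3],"dr":[-0.001,-0.002,-2.224],"jaw":0.57}], force=30)

```text
t: 1.8
tool_pos: [0.4763, -0.1294, 0.3456]
orientation: [-0.78, -3.043, 0.002]
force: [0.4, 0.3, -0.1]
opening: 0.04
gripper_force: 0.0
```

```bash
python3 - <<'E'
from h import *
go("b",.119);s=read_state();print(s["tool_pos"],s["orientation"],s["opening"],s["force"])
c=cam("side");cv2.imwrite("pics/s1.png",cv2.resize(c[0][80:320,230:470],(600,600))[...,::-1])
E
```

```text
b sg 1 slide [-0.1  0.3 40.6] dr [-0.001  0.    -0.004] q [-0.37 -0.12  1.85 -0.    1.41 -1.44]
b sg -1 slide [-0.1  0.3 40.6] dr [0.000e+00 2.000e-03 3.137e+00] q [-0.37 -0.12  1.85 -0.    1.41 -1.44]
[ 0.47631417 -0.12938281  0.34555309] [-7.79620473e-01 -3.04312033e+00  1.89632432e-03] 0.03996074082629465 [ 0.43530662  0.34923972 -0.13847989]
```

View pics/s1.png

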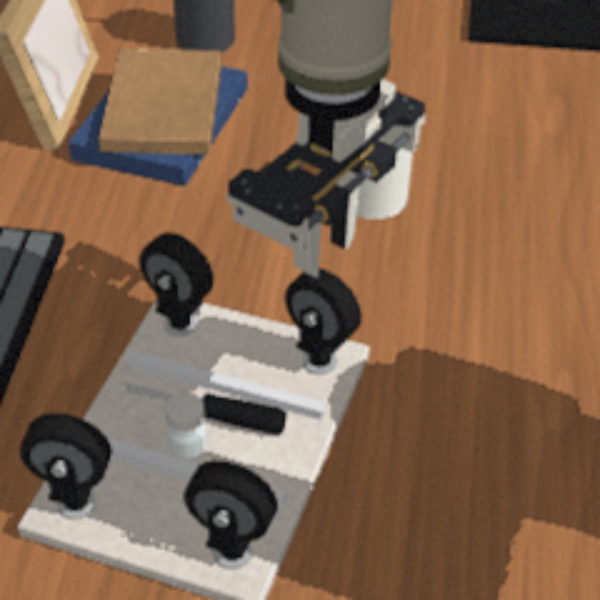

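The picture shows the fingers just above wheel b, straddling it near px (320,255). Next I'll descend and approach contact on the left push.

servo_tool(increments=[{"slide":[0,0.3,20],"dr":[0,0,0],"jaw":0.57},{"slide":[0,0.3,40.6],"dr":[0,0,0],"jaw":0.57},{"slide":[0,0.3,40.6],"dr":[0,0,0],"jaw":0.57},{"slide":[0,3,40.6],"dr":[0,0,0],"jaw":0.57},{"slide":[0,6,40.6],"dr":[0,0,0],"jaw":0.57},{"slide":[0,7.3,40.6],"dr":[0,0,0],"jaw":0.57},{"slide":[0,7.3,40.6],"dr":[0,0,0],"jaw":0.57},{"slide":[0,7.3,40.6],"dr":[0,0,0],"jaw":0.57}])

```text
t: 2.65
tool_pos: [0.4803, -0.1231, 0.3064]
orientation: [0.773, 3.043, -0.002]
force: [-0.0, -0.6, 0.2]
opening: 0.0402
gripper_force: 0.1
```

servo_tool(increments=[{"slide":[0,1,0],"dr":[0,0,0],"jaw":0.57},{"slide":[0,1,0],"dr":[0,0,0],"jaw":0.57},{"slide":[0,1,0],"dr":[0,0,0],"jaw":0.57}])

```text
t: 2.95
tool_pos: [0.4806, -0.1223, 0.3059]
orientation: [0.774, 3.044, -0.002]
force: [0.7, -1.5, 0.2]
opening: 0.0401
gripper_force: 0.3
```

servo_tool(increments=[{"slide":[0,1,0],"dr":[0,0,0],"jaw":0.57},{"slide":[0,1,0],"dr":[0,0,0],"jaw":0.57},{"slide":[0,1,0],"dr":[0,0,0],"jaw":0.57}])

```text
t: 3.25
tool_pos: [0.4811, -0.1214, 0.3058]
orientation: [0.774, 3.044, -0.002]
force: [-0.4, -0.9, 1.3]
opening: 0.0401
gripper_force: 0.6
```

servo_tool(increments=[{"slide":[0,1,0],"dr":[0,0,0],"jaw":0.57},{"slide":[0,1,0],"dr":[0,0,0],"jaw":0.57},{"slide":[0,1,0],"dr":[0,0,0],"jaw":0.57}])

```text
t: 3.55
tool_pos: [0.4816, -0.1205, 0.3058]
orientation: [0.774, 3.044, -0.002]
force: [0.4, -1.5, 1.2]
opening: 0.0403
gripper_force: 0.7
```

servo_tool(increments=[{"slide":[0,1,0],"dr":[0,0,0],"jaw":0.57},{"slide":[0,1,0],"dr":[0,0,0],"jaw":0.57},{"slide":[0,1,0],"dr":[0,0,0],"jaw":0.57}])

```text
t: 3.85
tool_pos: [0.482, -0.1197, 0.3059]
orientation: [0.774, 3.044, -0.003]
force: [-1.4, -2.1, 2.2]
opening: 0.0401
gripper_force: 1.4
```

```bash
python3 - <<'E'
from h import *
s=read_state();print(s["force"],s["gripper_force"])
a=np.deg2rad(-28.5);u=np.array([np.cos(a),np.sin(a)]);y=np.array([-np.sin(a),np.cos(a)])
for n in("scene","side"):
    c=cam(n);W0=np.load(n+".npz")["W"];W1=cloud(c)
    for t,W in(("before",W0),("now",W1)):
        W=W.reshape(-1,3);d=W[:,:2]-[.4765,-.1292];U=d@u;Y=d@y
        for lo,hi in((.110,.118),(.118,.126),(.126,.131)):
            m=(abs(U)<.04)&(abs(U)>.013)&(abs(Y)<.02)&(W[:,2]>lo)&(W[:,2]<hi)
            print(n,t,lo,m.sum(),(np.percentile(Y[m],[5,50,95])*1e3).round(1) if m.sum() else"")
    cv2.imwrite(f"pics/p_{n}.png",cv2.resize(c[0][190:270,210:290] if n=="scene" else c[0][160:240,320:400],(400,400))[...,::-1])
cv2.imwrite("pics/p.png",np.hstack([cv2.imread("pics/p_scene.png"),cv2.imread("pics/p_side.png")]))
E
```

```text
[-1.4283968  -2.10325562  2.20840592] 1.427123982575722
scene before 0.11 59 [-12.    3.7  13.6]
scene before 0.118 87 [-11.2   4.6  12.1]
scene before 0.126 58 [-11.   -1.   10.6]
scene now 0.11 54 [-8.   6.2 15.5]
scene now 0.118 81 [-5.7  6.7 16.9]
scene now 0.126 50 [-4.   4.1 15.9]
side before 0.11 62 [-10.6   8.   11.6]
side before 0.118 69 [-9.5  6.2 11.9]
side before 0.126 60 [-12.6  -1.3   9.7]
side now 0.11 46 [-7.8  8.5 15.3]
side now 0.118 54 [-5.5  6.9 15.9]
side now 0.126 34 [-5.5  4.  16. ]
```

View pics/p.png

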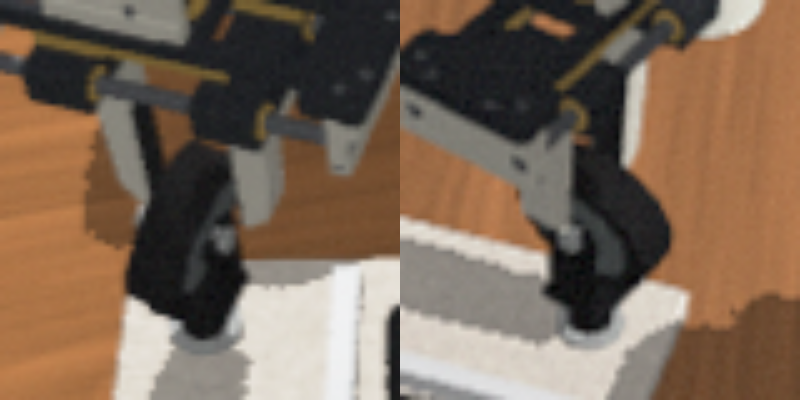

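The wheel now leans visibly left: its top has shifted about 6 mm in both views, at 1–2 N. Wheel b has play. I'll take one more small step to feel the stop.

servo_tool(increments=[{"slide":[0,0.8,0],"dr":[0,0,0],"jaw":0.57},{"slide":[0,0.8,0],"dr":[0,0,0],"jaw":0.57},{"slide":[0,0.8,0],"dr":[0,0,0],"jaw":0.57}])

```text
t: 4.25
tool_pos: [0.4823, -0.1192, 0.3059]
orientation: [0.774, 3.044, -0.003]
force: [-2.7, -3.9, 2.3]
opening: 0.0405
gripper_force: 2.8
```

Stop felt (4.7 N). Now to the right.

servo_tool(increments=[{"slide":[0,-6,0],"dr":[0,0,0],"jaw":0.57},{"slide":[0,-12,0],"dr":[0,0,0],"jaw":0.57},{"slide":[0,-18,0],"dr":[0,0,0],"jaw":0.57},{"slide":[0,-21,0],"dr":[0,0,0],"jaw":0.57},{"slide":[0,-23,0],"dr":[0,0,0],"jaw":0.57},{"slide":[0,-24,0],"dr":[0,0,0],"jaw":0.57},{"slide":[0,-24,0],"dr":[0,0,0],"jaw":0.57},{"slide":[0,-24,0],"dr":[0,0,0],"jaw":0.57}])

```text
t: 5.05
tool_pos: [0.471, -0.14, 0.3059]
orientation: [0.773, 3.044, -0.002]
force: [-0.2, 1.2, -0.2]
opening: 0.0402
gripper_force: 0.2
```

servo_tool(increments=[{"slide":[0,-1,0],"dr":[0,0,0],"jaw":0.57},{"slide":[0,-1,0],"dr":[0,0,0],"jaw":0.57},{"slide":[0,-1,0],"dr":[0,0,0],"jaw":0.57}])

```text
t: 5.35
tool_pos: [0.4705, -0.1408, 0.3059]
orientation: [0.773, 3.044, -0.002]
force: [-0.2, -0.2, 1.0]
opening: 0.0396
gripper_force: 0.5
```

servo_tool(increments=[{"slide":[0,-1,0],"dr":[0,0,0],"jaw":0.57},{"slide":[0,-1,0],"dr":[0,0,0],"jaw":0.57},{"slide":[0,-1,0],"dr":[0,0,0],"jaw":0.57}])

```text
t: 5.65
tool_pos: [0.47, -0.1418, 0.3059]
orientation: [0.774, 3.044, -0.002]
force: [0.7, 1.9, 0.7]
opening: 0.0401
gripper_force: 0.7
```

servo_tool(increments=[{"slide":[0,-1,0],"dr":[0,0,0],"jaw":0.57},{"slide":[0,-1,0],"dr":[0,0,0],"jaw":0.57},{"slide":[0,-1,0],"dr":[0,0,0],"jaw":0.57}])

```text
t: 5.95
tool_pos: [0.4695, -0.1427, 0.3059]
orientation: [0.774, 3.044, -0.002]
force: [0.4, 1.4, 0.7]
opening: 0.04
gripper_force: 0.8
```

servo_tool(increments=[{"slide":[0,-0.8,0],"dr":[0,0,0],"jaw":0.57},{"slide":[0,-0.8,0],"dr":[0,0,0],"jaw":0.57},{"slide":[0,-0.8,0],"dr":[0,0,0],"jaw":0.57}])

```text
t: 6.25
tool_pos: [0.4692, -0.1432, 0.3059]
orientation: [0.773, 3.043, -0.002]
force: [1.7, 3.7, 1.6]
opening: 0.04
gripper_force: 2.1
```

```bash
python3 - <<'E'
from h import *
a=np.deg2rad(-28.5);u=np.array([np.cos(a),np.sin(a)]);y=np.array([-np.sin(a),np.cos(a)])
for n in("scene","side"):
    W=cloud(cam(n)).reshape(-1,3);d=W[:,:2]-[.4765,-.1292];U=d@u;Y=d@y
    for lo,hi in((.110,.118),(.118,.126),(.126,.131)):
        m=(abs(U)<.04)&(abs(U)>.013)&(abs(Y)<.022)&(W[:,2]>lo)&(W[:,2]<hi)
        print(n,lo,m.sum(),(np.percentile(Y[m],[5,50,95])*1e3).round(1))
E
```

```text
scene 0.11 59 [-14.2   2.1   9.4]
scene 0.118 72 [-17.   -4.5   6.1]
scene 0.126 33 [-15.9  -3.3   4.7]
side 0.11 63 [-13.4   4.9   8.5]
side 0.118 64 [-15.2   1.8   7.4]
side 0.126 32 [-16.8  -6.1   4.1]
```

Both stops are felt, so b is the worn one. Centre, lower, and grip.

servo_tool(increments=[{"slide":[0,7,0],"dr":[0,0,0],"jaw":0.57},{"slide":[0,13.7,0],"dr":[0,0,0],"jaw":0.57},{"slide":[0,13.7,0],"dr":[0,0,0],"jaw":0.57},{"slide":[0,13.7,12],"dr":[0,0,0],"jaw":0.57},{"slide":[0,13.7,12],"dr":[0,0,0],"jaw":0.57},{"slide":[0,13.7,12],"dr":[0,0,0],"jaw":1},{"slide":[0,13.7,12],"dr":[0,0,0],"jaw":1},{"slide":[0,13.7,12],"dr":[0,0,0],"jaw":1},{"slide":[0,13.7,12],"dr":[0,0,0],"jaw":1},{"slide":[0,13.7,12],"dr":[0,0,0],"jaw":1},{"slide":[0,13.7,12],"dr":[0,0,0],"jaw":1}])

```text
t: 7.45
tool_pos: [0.4757, -0.1314, 0.2939]
orientation: [0.774, 3.043, -0.002]
force: [-0.1, -0.6, -1.4]
opening: 0.0242
gripper_force: 29.7
```

servo_tool(increments=[{"slide":[0,0,-1],"dr":[0,0,0],"jaw":1},{"slide":[0,0,-3],"dr":[0,0,0],"jaw":1},{"slide":[0,0,-6],"dr":[0,0,0],"jaw":1},{"slide":[0,0,-9],"dr":[0,0,0],"jaw":1},{"slide":[0,0,-12],"dr":[0,0,0],"jaw":1},{"slide":[0,0,-15],"dr":[0,0,0],"jaw":1},{"slide":[0,0,-18],"dr":[0,0,0],"jaw":1},{"slide":[0,0,-20],"dr":[0,0,0],"jaw":1},{"slide":[0,0,-22],"dr":[0,0,0],"jaw":1},{"slide":[0,0,-23],"dr":[0,0,0],"jaw":1},{"slide":[0,0,-23],"dr":[0,0,0],"jaw":1}])

```text
t: 8.55
tool_pos: [0.4756, -0.1313, 0.3171]
orientation: [0.774, 3.044, -0.002]
force: [0.5, -3.2, -6.6]
opening: 0.0242
gripper_force: 29.7
```

servo_tool(increments=[{"slide":[0,0,-1],"dr":[0,0,0],"jaw":1},{"slide":[0,0,-1.7],"dr":[0,0,0],"jaw":1},{"slide":[0,0,-2.2],"dr":[0,0,0],"jaw":1},{"slide":[0,0,-2.2],"dr":[0,0,0],"jaw":1}])

```text
t: 8.95
tool_pos: [0.4756, -0.1313, 0.3191]
orientation: [0.774, 3.044, -0.002]
force: [1.8, -3.1, -8.4]
opening: 0.0243
gripper_force: 29.7
```

```bash
python3 - <<'E'
from h import *
for n in("scene","side"):
    W=cloud(cam(n)).reshape(-1,3);a=np.deg2rad(-28.5);d=W[:,:2]-[.4758,-.1305]
    U=d@[np.cos(a),np.sin(a)];Y=d@[-np.sin(a),np.cos(a)]
    m=(abs(Y)<.009)&(abs(U)<.04)&(abs(U)>.012)&(W[:,2]<.165)&(W[:,2]>.1);h=W[m,2]+0
    # axle height from rim circle: z = zc + sqrt(r^2-U^2)
    zc=h-np.sqrt(np.clip(.0375**2-U[m]**2,0,None));print(n,m.sum(),"axle z",np.median(zc).round(4))
E
```

```text
scene 181 axle z 0.1198
side 144 axle z 0.1205
```

servo_tool(increments=[{"slide":[0,0,-0.6],"dr":[0,0,0],"jaw":1},{"slide":[0,0,-0.6],"dr":[0,0,0],"jaw":1}])

```text
t: 9.25
tool_pos: [0.4756, -0.1313, 0.3191]
orientation: [0.774, 3.044, -0.002]
force: [3.6, -3.8, -13.9]
opening: 0.0242
gripper_force: 29.7
```

servo_tool(increments=[{"slide":[0,0,0],"dr":[0,0,0],"jaw":0.5},{"slide":[0,0,0],"dr":[0,0,0],"jaw":0.5},{"slide":[0,0,0],"dr":[0,0,0],"jaw":0.5},{"slide":[0,0,0],"dr":[0,0,0],"jaw":0.5},{"slide":[0,0,-10],"dr":[0,0,0],"jaw":0.5},{"slide":[0,0,-30],"dr":[0,0,0],"jaw":0.5},{"slide":[0,0,-60],"dr":[0,0,0],"jaw":0.5},{"slide":[0,0,-90],"dr":[0,0,0],"jaw":0.5},{"slide":[0,0,-90],"dr":[0,0,0],"jaw":0.5},{"slide":[0,0,-90],"dr":[0,0,0],"jaw":0.5}])

```text
t: 10.25
tool_pos: [0.4758, -0.1312, 0.4111]
orientation: [0.773, 3.041, -0.003]
force: [0.4, 0.1, -0.5]
opening: 0.0462
gripper_force: 0.0
```

```bash
python3 - <<'E'
from h import *
print(read_state()["force"])
for n in("scene","side"):
    c=cam(n);V=cloud(c).reshape(-1,3)
    for w,(x,y,an) in WH.items():
        a=np.deg2rad(an);d=V[:,:2]-[x,y];U=d@[np.cos(a),np.sin(a)];Y=d@[-np.sin(a),np.cos(a)]
        m=(abs(Y)<.009)&(abs(U)<.03)&(V[:,2]<.17)&(V[:,2]>.11)
        print(n,w,m.sum(),np.median(V[m,2]-np.sqrt(.0375**2-U[m]**2)).round(4))
    cv2.imwrite("pics/end.png",cv2.resize(c[0][80:320,200:470],(675,600))[...,::-1])
E
```

```text
[ 0.3683215   0.07173214 -0.50398741]
scene a 185 0.0956
scene b 185 0.1202
scene c 241 0.095
scene d 238 0.0954
side a 218 0.096
side b 224 0.1198
side c 146 0.0953
side d 187 0.096
```

View pics/end.png

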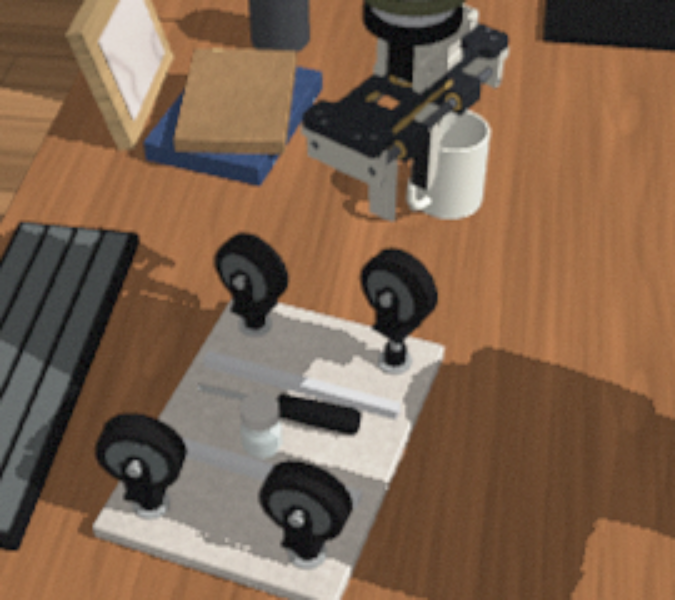

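The picture shows caster b, at px (398,295), standing raised with its stem visible. The other three are seated and the gripper is clear.

```bash
python3 -c "
from plant import *
print(close_job())"
```

```text
the job is handed in; nothing more can be done
None
```

Caster b was the first wheel I tried and has the worn bearing: it rocked freely to a stop on both sides, so I did not rock a, c or d; I pulled b up 25 mm to its stop and released it, the other three measure seated, and the job is handed in (the hand-in returned no verdict).

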